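Mount the laser level in the rod bracket and lock its lever

TASK

Get the laser level ready for its daily check: draw it out from under the clear cover by its bar, set it down on the table and let go, then take it by its body and slide the bar fully home into the rod bracket, until the body meets the bracket's face. Then push the bracket's lever through its quarter turn to the end stop and leave everything in place. Keep the laser level upright throughout and do not disturb the mug, the tape measure or the binder.

Things in the scene. Friction and masses are not known exactly. Their poses are not given: they have to be found in the camera images.
- laser: laser level, about 0.35 kg: grey box body with dark ends, 70 (x) by 44 (y) by 50 mm high, with a plain aluminium bar out of one end face. Origin at the centre of the body's underside, z up, +x along the bar: body from x = -35 to +35 mm, bar from +35 to +140. Starts on the table inside the cover, only about 90 mm of bar sticking out. Nose-light: it stands level on its body, bar in the air
- laser_shoulder (a point): on the laser level, where the bar's axis meets the body's end face (laser frame x = 35 mm, 27 mm above the underside); axes as the laser level's
- bar_tip (a point): end of the laser level's bar, on its axis (laser frame x = 140 mm, 27 mm above the underside). The bar is 16 x 16 mm, 105 mm long, its nose rounded as seen from above, with a waist only 8 mm wide (y) from laser x = 75 to 115 mm
- cover: fixed clear plastic dust cover with black edges, 98 mm long (x), 88 mm wide, 68 mm high, 80 mm wide and 64 mm high inside, no floor, walls 4 mm, open at its +x end (x = +49 mm). Origin on the table under its centre, +x out through the open end
- bracket: fixed aluminium block with a bore for the bar, 110 (x) by 70 (y) by 55 mm high. Origin on the table under the centre of its mouth face; +x is the way the bar goes in; the block spans x = 0 to 110, y = -35 to +35 mm. At home the laser level's body touches the mouth face (x = 0), its own +x along the bracket's
- bore (a point): point on the bore's axis, 71 mm in from the mouth, 27 mm above the table: the bar enters with the laser level sliding on the table. Bore 20 wide, 21.5 mm high, right through, flared to 32 mm over its first 14 mm. Here a spring plunger in the -y wall rides over the bar (3 to 5 N sideways) for the last 30 mm and snaps into its waist at home; pushing in takes some 10 N
- lever (a joint): the bracket's lever, on a vertical axis at bracket x = 60, y = +24 mm: 0 = open, pointing along the bracket's +y; pi/2 = closed, end stop, pointing along its +x (clockwise from above). Starts at 0 to 0.35, stays where left, needs about 2 N at the knob. Flat arm 16 mm wide, 60 to 70 mm above the table, clear of the block. When closed, its cam blocks the bore or holds the bar's waist
- lever_knob (a point): centre of the top of the upright black round knob (18 mm across, from 70 to 105 mm above the table) at the lever's end, 85 mm from its axis
- mug: bystander: white mug, 80 mm across, 80 mm high, origin under its centre
- tape: bystander: black tape measure, 72 x 36 x 64 mm, origin under its centre
- binder: bystander: black ring binder lying flat, 200 x 260 x 50 mm, origin under its centre
Mind the look-alikes: they are no part of the job. What is shaped like the laser but blue is not meant.

How it is judged (in metres and radians):
On the way, in this order (a step that is already met when the one before it is completed fails the run):
1. the laser level is out of the cover, standing on the table, let go (horizontal distance between laser and cover above 0.06 m and height (world z) of laser below 0.008 m and angle between laser's own z axis and vertical below 0.1 rad and x of laser_shoulder in the frame of bracket below -0.02 m and contact force between the fingers and laser below 0.3 N), for 0.1 s.
2. the bar is fully home in the bracket while the lever is still open (x of laser_shoulder in the frame of bracket above -0.004 m and y of laser_shoulder in the frame of bracket between -0.004 and 0.004 m and value of joint lever below 0.7 rad), for 0.2 s.
3. the lever is at its end stop (value of joint lever above 1.49 rad), for 0.2 s.
At the end, for the whole second after the job is handed in: the laser level rests upright (within 0.06 rad) with its bar in the bracket's bore, its body within 4 mm of the bracket's face and 4 mm of its centre line, in line within 0.06 rad, and the lever at its closed end stop (over 1.49 rad of 1.57) (x of laser_shoulder in the frame of bracket above -0.004 m and y of laser_shoulder in the frame of bracket between -0.004 and 0.004 m and angle between the x axis of laser and the x axis of bracket, either way round below 0.06 rad and angle between laser's own z axis and vertical below 0.06 rad and value of joint lever above 1.49 rad and linear speed of laser below 0.01 m/s); the robot touches nothing.
It fails at once if the laser level is tipped by more than 0.5 rad (angle between laser's own z axis and vertical above 0.5 rad).
It fails at once if the mug, tape measure or binder is moved by more than 30 mm (distance of any of mug, tape, binder from where it was at the start of the episode above 0.03 m).
It also fails if it takes over 69 s, if anything falls off the work surface, if the arm or the gripper's body presses on something with over 40 N, if the wrist force passes 120 N, or if a joint passes its speed limit or range.

ROBOT

A 6-joint arm with a two-finger parallel gripper is mounted at the origin on the work surface. World frame = base frame: x ahead of the robot, y to its left, z up, the work surface at z = 0. Lengths are in m, angles in degrees, forces in N, time in s.
With the tool pointing down it reaches from about 0.3 to 0.75 m from the base axis. Payload 8.5 kg.
Tool frame: the origin (TCP) lies midway between the tips of the shut fingers; the grasp point (between the pads) lies 19 mm behind it; z points along the fingers, y is the direction in which the jaws open and shut (so a half turn about z gives the same grasp; the last joint's range is limited). The gripper opens to 85 mm and grips with 20 to 120 N. Pads are 22 mm wide; open, the fingers measure 114 mm over their backs; the gripper's body (76 mm by 85 mm) begins 54 mm behind the grasp point. The pads swing forward as they close: fully open they stand 13 mm farther back than shut.
Start: joints at [62.55, 21.807, 74.336, -0, 83.858, -12.336], TCP at [0.143, 0.531, 0.231] pointing down, gripper open.
Joint ranges: [-178.18, 178.18], [-50.72, 133.34], [12.68, 142.11], [-81.47, 261.47], [9.98, 163.14], [-165.26, 165.26]. Speed limits (degrees/s): [136.94, 136.94, 180, 180, 180, 180].

INTERFACE

Orientations are given as a 3x3 rotation matrix whose columns are the frame's x, y, z axes.
In Python, from rig import env, eyes, close_job gives the robot as it stands.
- The arm moves only by the tool jog_arm, never from a script. Its argument "deltas" is one flat list of numbers, 7 for each row, row after row: the shift along the tool's x, y, z in units of 0.75 m (1.0 is 0.75 m), then the turn, a rotation vector about the tool's x, y, z in units of 180 degrees (1.0 is 180 degrees), then the gripper command: -1 is fully open, 1 is shut, values between are in proportion. In form: [dx, dy, dz, ax, ay, az, fingers, dx, dy, dz, ax, ay, az, fingers, ...]. A call has 1 to 12 rows; each row is the pose to reach, as a shift and turn from the pose commanded when the call began, along the tool's axes at that moment, turning the shorter way round; what a row does not reach only later rows make up. A row lasts 1/12 s, in which the tool goes at most 41.7 mm and 7.16 degrees, less where a joint would pass 70% of its speed; a pose out of reach is approached as far as the arm can. A call with a number of a shift or a turn outside -1 to 1 is refused whole. A call with a gripper value outside its range is refused whole. The fingers move at their own pace and stop on an object; "grip_force" is the grip in N (left out, the last holds). Time passes only in rows, so rows that repeat a pose let the fingers close. It gives the time, the measured TCP pose, the force and the opening at its end, in the units of the state.
- env.observe(): the state, without advancing time (a new reading comes with each control period).
- eyes.get_image(name): name is "scene" or "top" or "wrist"; returns the picture (384x512x3 uint8, red, green, blue); there is no depth.
- eyes.camera_params(name): a dict with "intrinsics" (3x3 intrinsics, pixels), "R" (3x3) and "t" (3): a world point X has camera coordinates R X + t; the wrist camera has in their place "mount" (4x4, takes a point from camera to tool coordinates, whose origin is the TCP and whose axes are the flange's). Camera axes: x right, y down, z forward; pixel columns grow to the right and rows downward; lengths in m; the calibration is good to about 2 mm. The wrist camera is an equidistant fisheye: a pixel r from the principal point sees the ray r / f radians off the axis. A picture is of the moment at which its call begins: read the wrist's pose just before it. camera_params takes no time and is no camera call.
- close_job(): hands the job in, once; it reports no verdict.
The state is a dict: "time_s": time; "q": joint angles; "qvel": joint speeds; "joint_efforts": joint torques, N m; "position": TCP position; "tool_rot": TCP orientation; "ft_force": force on the tool from outside, world axes, zero at the start; "wrist_torque": the same for the moment, N m; "grip_width": finger opening in m.
Only numpy, scipy, OpenCV 4.12 (cv2) and the standard library are available. Lean on these libraries where they do the work, as an engineer would, in place of code of your own. Each camera call takes 0.05 s, during which the arm holds its last target.

## Working session

There is one attempt and no reset: what is moved stays moved. The work goes in short steps, Python scripts to look and compute and a tool call to move; the robot and the scene stay as the last step left them, time stands still between calls to the robot, and variables do not carry over. Pictures are saved under pics/ and viewed, and the job is handed in when it is done.

Besides the shell and the picture viewer there is one more tool, called by a JSON object that holds its "name" and its "arguments". jog_arm: Moves the arm, as the interface text tells. Its arguments: {"type":"object","properties":{"deltas":{"type":"array"},"grip_force":{"type":"number"}},"required":["deltas"]}

```bash
ls; mkdir -p pics; python3 - <<'E'
from rig import env, eyes
import cv2
s=env.observe(); print({k:(v if not hasattr(v,'tolist') else v.tolist()) for k,v in s.items()})
for n in ("scene","top","wrist"):
    p=eyes.camera_params(n); print(n,p)
    im=eyes.get_image(n); cv2.imwrite(f"pics/{n}0.png",im[:,:,::-1])
E
```

```text
pics
{'time_s': 0.0, 'q': [62.5502063176179, 21.841350227044668, 74.38529378661323, -0.0007656549899754874, 83.8585517419054, -12.33626346452831], 'qvel': [-0.09121663115230026, 0.0464135828916362, -0.07014718871850406, 0.07463822698020302, 0.049603944869616376, 0.0559229993019316], 'joint_efforts': [-0.002809796860674396, -44.84594106674194, -23.1275475025177, -0.0003144755282846745, 0.004752054082928225, 2.88768944756157e-05], 'position': [0.14327216842240328, 0.5307023009770651, 0.23070522938345933], 'tool_rot': [[-0.965411359336281, 0.26073061473885883, -0.0006736485514328481], [0.26073130693961777, 0.9654104972493985, -0.001325662938875418], [0.000304706470020637, -0.0014554513270744669, -0.9999988944070897]], 'ft_force': [-0.5740499824694723, -0.8270373960493864, -0.3982399184679293], 'wrist_torque': [0.0003861376813669788, -0.04298335011067015, 0.015133112774998311], 'grip_width': 0.08577084448135147}
scene {'intrinsics': array([[405.66715466,   0.        , 259.49370986],
       [  0.        , 405.66715466, 192.06401186],
       [  0.        ,   0.        ,   1.        ]]), 'R
[... 403 characters left out ...]
0.99963132,  0.00247854],
       [-0.98974416,  0.02642313, -0.14038629],
       [ 0.14026905, -0.00624897, -0.99009371]]), 't': array([0.07965674, 0.57357762, 1.36822311])}
wrist {'intrinsics': array([[297.31863964,   0.        , 252.5389603 ],
       [  0.        , 297.31863964, 186.41101169],
       [  0.        ,   0.        ,   1.        ]]), 'mount': array([[ 2.03274124e-04, -9.58874334e-01, -2.83830885e-01,
         7.23087299e-02],
       [ 9.99999936e-01,  1.11786128e-04,  3.38529972e-04,
         5.66878797e-04],
       [-2.92879345e-04, -2.83830935e-01,  9.58874295e-01,
        -1.40823492e-01],
       [ 0.00000000e+00,  0.00000000e+00,  0.00000000e+00,
         1.00000000e+00]])}
```

View pics/scene0.png

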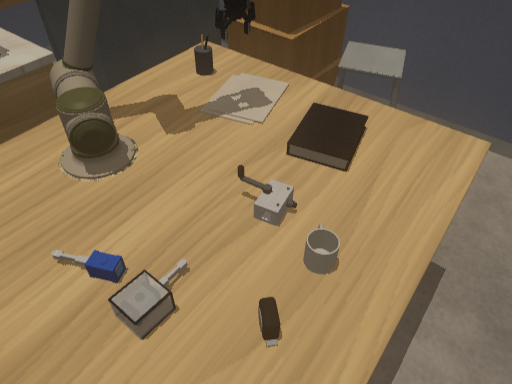

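View pics/top0.png

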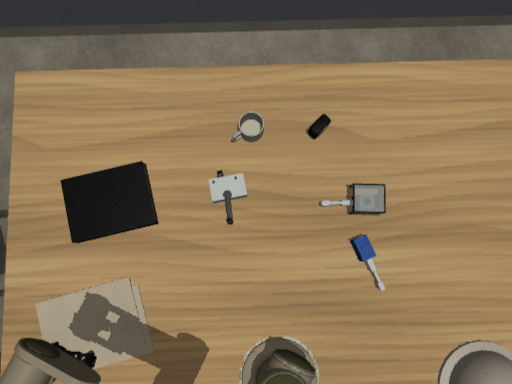

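View pics/wrist0.png

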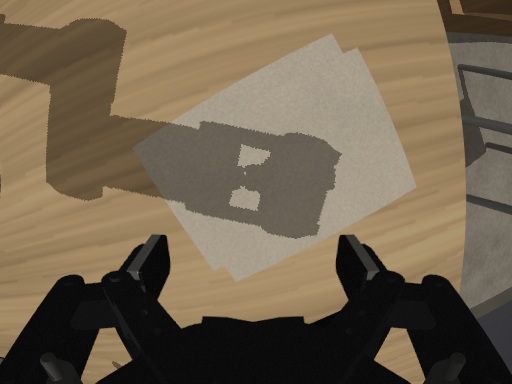

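The object in the cover (top view, bar from about (351,202) to (322,203)) is grey and half under clear plastic. The blue one at (364,248) stands in the open and is the look-alike. I'll check this in enlarged crops.

```bash
python3 - <<'E'
import cv2
t=cv2.imread("pics/top0.png"); s=cv2.imread("pics/scene0.png")
def crop(im,x0,y0,x1,y1,k,n): cv2.imwrite(n,cv2.resize(im[y0:y1,x0:x1],None,fx=k,fy=k,interpolation=cv2.INTER_CUBIC))
crop(t,310,170,410,240,8,"pics/c_cov.png")
crop(t,190,160,270,235,8,"pics/c_br.png")
crop(s,220,155,320,230,8,"pics/s_br.png")
crop(s,100,245,200,340,6,"pics/s_cov.png")
E
```

```text
(no output)
```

View pics/c_cov.png

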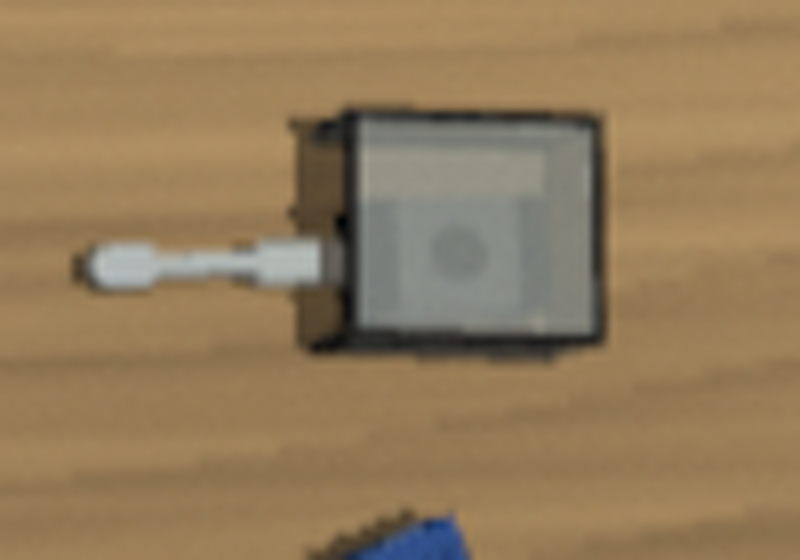

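View pics/c_br.png

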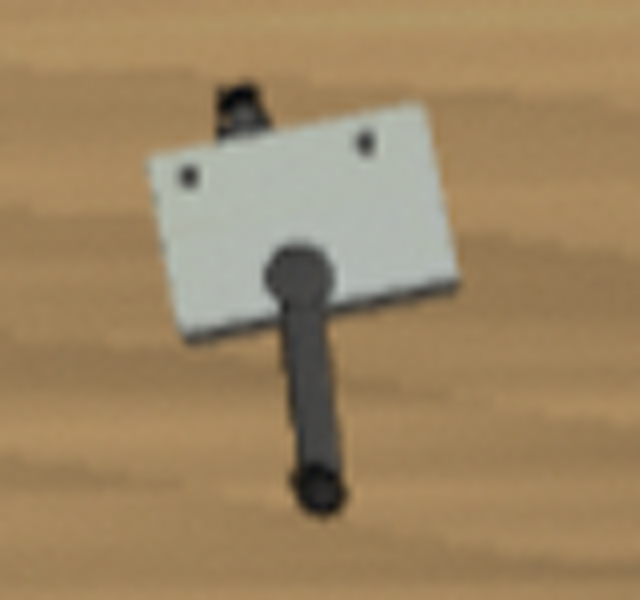

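View pics/s_br.png

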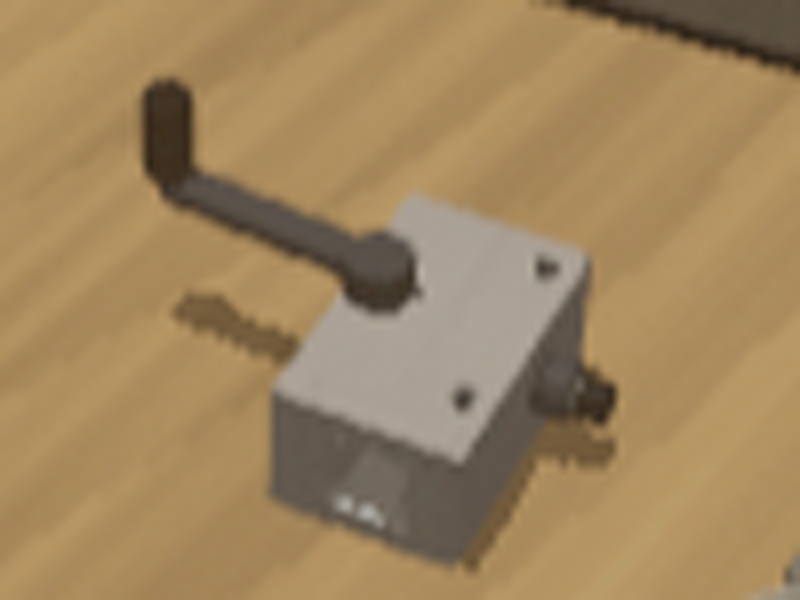

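View pics/s_cov.png

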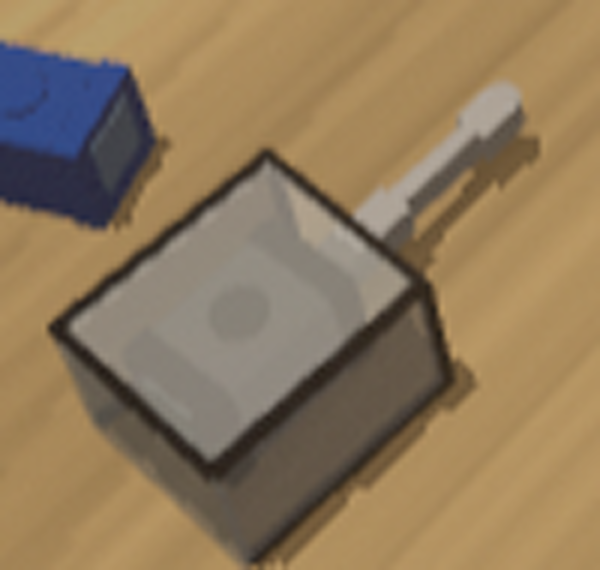

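The crops confirm it: the grey body with dark ends is under the clear cover with its bar pointing left (world +y), and the blue one is separate. The bracket's mouth faces the cover. Next I'll measure.

```bash
cat > h.py <<'E'
import numpy as np, cv2
from rig import env, eyes
def ray(name,uv,pose=None):
    p=eyes.camera_params(name);K=p["intrinsics"]
    d=np.array([(uv[0]-K[0,2])/K[0,0],(uv[1]-K[1,2])/K[1,1]])
    if name!="wrist":
        v=np.array([*d,1.]);R=p["R"];return -R.T@p["t"],R.T@v
    r=np.hypot(*d); v=np.array([*(d/max(r,1e-9)*np.sin(r)),np.cos(r)])
    M=p["mount"];R,t=pose
    return R@M[:3,3]+t, R@M[:3,:3]@v
def at(name,uv,z,pose=None):
    o,v=ray(name,uv,pose);return o+v*(z-o[2])/v[2]
def proj(name,X,pose=None):
    p=eyes.camera_params(name);K=p["intrinsics"];X=np.asarray(X,float)
    if name!="wrist":
        c=p["R"]@X+p["t"];return (K@(c/c[2]))[:2]
    M=p["mount"];R,t=pose
    c=M[:3,:3].T@(R.T@(X-t)-M[:3,3]); r=np.hypot(c[0],c[1]);th=np.arctan2(r,c[2])
    return np.array([K[0,2]+K[0,0]*th*c[0]/r,K[1,2]+K[1,1]*th*c[1]/r])
def st():
    s=env.observe();return np.array(s["tool_rot"]),np.array(s["position"]),s
def snap(n,fn):
    R,t,s=st(); im=eyes.get_image(n); cv2.imwrite(fn,im[:,:,::-1]); np.savez(fn[:-4],R=R,t=t); return R,t
E
python3 - <<'E'
from h import *
np.set_printoptions(precision=4,suppress=True)
T=lambda c,z,o:at("top",(o[0]+(c[0]-.0)/8-.5+.5/8,o[1]+c[1]/8-.5+.5/8),z)
b=(190,160)
print("br");
for c in [(150,158),(422,102),(457,282),(184,331)]: print(T(c,.055,b))
print("hub",T((300,272),.07,b)," knob",T((320,490),.105,b))
c=(310,170)
print("tip",T((86,265),.035,c),"barR",T((320,262),.035,c), "barmid wide nose",T((125,266),.035,c))
print("body top ends",T((370,265),.05,c),T((550,265),.05,c))
print("cover top corners",[T(k,.068,c) for k in [(350,113),(600,115),(600,338),(350,343)]])
print("mug",at("top",(251,127),.04),"tape",at("top",(319,126),.06),"blue",at("top",(364,248),.05),at("top",(381,287),.035),"binder",at("top",(108,202),.05))
E
```

```text
br
[0.6046 0.2003 0.055 ]
[0.6239 0.0941 0.055 ]
[0.5529 0.0823 0.055 ]
[0.5367 0.1881 0.055 ]
hub [0.5565 0.1421 0.07  ]  knob [0.4705 0.1345 0.105 ]
tip [ 0.5245 -0.1474  0.035 ] barR [ 0.5232 -0.2391  0.035 ] barmid wide nose [ 0.5237 -0.1627  0.035 ]
body top ends [ 0.5199 -0.2551  0.05  ] [ 0.5181 -0.3248  0.05  ]
cover top corners [array([ 0.577 , -0.2466,  0.068 ]), array([ 0.5737, -0.3427,  0.068 ]), array([ 0.4878, -0.3369,  0.068 ]), array([ 0.4884, -0.2414,  0.068 ])]
mug [0.7728 0.0631 0.04  ] tape [ 0.7647 -0.1511  0.06  ] blue [ 0.3803 -0.2718  0.05  ] [ 0.261  -0.3202  0.035 ] binder [0.5426 0.512  0.05  ]
```

```bash
cat >> h.py <<'E'
from scipy.spatial.transform import Rotation as Ro
def Rd(yaw): # tool y heading (deg), tool down
    a=np.radians(yaw);y=np.array([np.cos(a),np.sin(a),0]);z=np.array([0,0,-1.]);x=np.cross(y,z);return np.column_stack([x,y,z])
def delta(pos,yaw,base=None):
    if base is None: R,t,_=st()
    else: R,t=base
    d=R.T@(np.array(pos)-t)/.75; w=Ro.from_matrix(R.T@Rd(yaw)).as_rotvec()/np.pi
    print("delta",np.round(d,4),np.round(w,4),"mm",np.round(d*750,1)); return d,w
E
python3 - <<'E'
from h import *
delta([0.52,-0.19,0.22],0)
E
```

```text
delta [-0.7355 -0.7968  0.0151] [-4.00e-04  2.00e-04  4.16e-01] mm [-551.6 -597.6   11.4]
```

{"name": "jog_arm", "arguments": {"deltas": [-0.3678, -0.3984, 0.0075, 0, 0, 0.208, -1, -0.3678, -0.3984, 0.0075, 0, 0, 0.208, -1, -0.3678, -0.3984, 0.0075, 0, 0, 0.208, -1, -0.3678, -0.3984, 0.0075, 0, 0, 0.208, -1, -0.3678, -0.3984, 0.0075, 0, 0, 0.208, -1, -0.3678, -0.3984, 0.0075, 0, 0, 0.208, -1, -0.3678, -0.3984, 0.0075, 0, 0, 0.208, -1, -0.7355, -0.7968, 0.015, 0, 0, 0.416, -1, -0.7355, -0.7968, 0.015, 0, 0, 0.416, -1, -0.7355, -0.7968, 0.015, 0, 0, 0.416, -1, -0.7355, -0.7968, 0.015, 0, 0, 0.416, -1, -0.7355, -0.7968, 0.015, 0, 0, 0.416, -1], "grip_force": 40}}

```text
time_s: 1.15
position: [0.3753, 0.0858, 0.2245]
tool_rot: [[-0.022, 1.0, 0.0], [1.0, 0.022, 0.0], [0.0, 0.0, -1.0]]
ft_force: [0.8, 0.8, 0.8]
grip_width: 0.0851
```

```bash
python3 - <<'E'
from h import *
delta([0.52,-0.19,0.22],0)
E
```

```text
delta [-0.3719  0.1848  0.006 ] [ 0.0001 -0.      0.007 ] mm [-278.9  138.6    4.5]
```

{"name": "jog_arm", "arguments": {"deltas": [-0.372, 0.185, 0.006, 0, 0, 0.007, -1, -0.372, 0.185, 0.006, 0, 0, 0.007, -1, -0.372, 0.185, 0.006, 0, 0, 0.007, -1, -0.372, 0.185, 0.006, 0, 0, 0.007, -1, -0.372, 0.185, 0.006, 0, 0, 0.007, -1, -0.372, 0.185, 0.006, 0, 0, 0.007, -1, -0.372, 0.185, 0.006, 0, 0, 0.007, -1, -0.372, 0.185, 0.006, 0, 0, 0.007, -1, -0.372, 0.185, 0.006, 0, 0, 0.007, -1, -0.372, 0.185, 0.006, 0, 0, 0.007, -1]}}

```text
time_s: 1.98
position: [0.5216, -0.1876, 0.2191]
tool_rot: [[-0.005, 1.0, -0.001], [1.0, 0.005, 0.001], [0.001, -0.001, -1.0]]
ft_force: [0.6, 1.1, 0.1]
grip_width: 0.0853
```

```bash
python3 - <<'E'
from h import *
s=st()[2];print(s["position"],s["qvel"],s["q"])
snap("wrist","pics/w1.png")
im=cv2.imread("pics/w1.png");cv2.imwrite("pics/w1b.png",cv2.resize(im,(800,600),interpolation=cv2.INTER_CUBIC))
E
```

```text
[ 0.52155679 -0.18763584  0.21910827] [ 1.72421037 -2.01439816  1.8488695   0.13822843  0.01960692  0.26890066] [-3.20290244e+01  2.27909309e+01  7.48377007e+01  7.44772542e-03
  8.24604571e+01 -3.23267675e+01]
```

View pics/w1b.png

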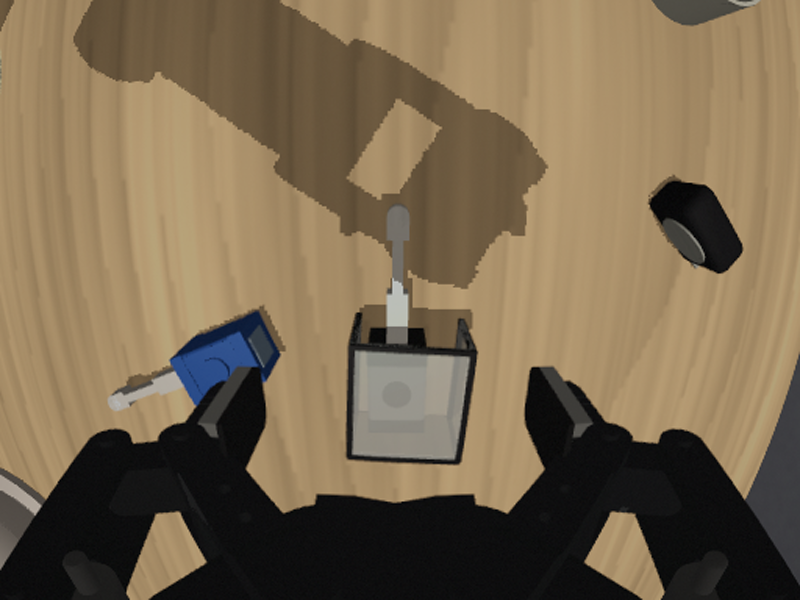

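```bash
python3 - <<'E'
from h import *
im=cv2.imread("pics/w1.png");cv2.imwrite("pics/w1c.png",cv2.resize(im[125:305,195:325],None,fx=4.4,fy=3.3333*1,interpolation=cv2.INTER_CUBIC) if 0 else cv2.resize(im[125:270,200:320],None,fx=4,fy=4,interpolation=cv2.INTER_CUBIC))
E
```

```text
(no output)
```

View pics/w1c.png

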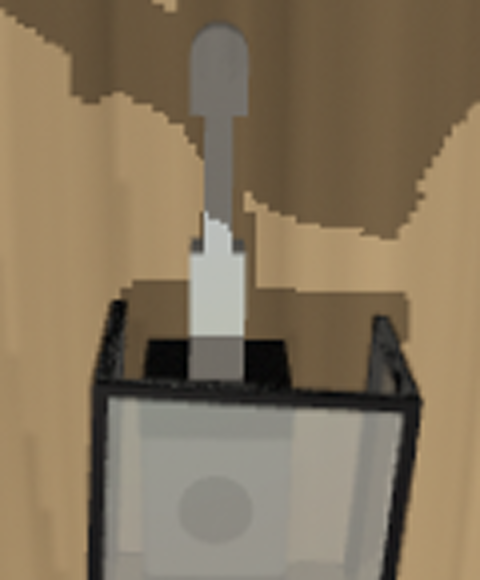

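```bash
python3 - <<'E'
from h import *
np.set_printoptions(precision=4,suppress=True)
d=np.load("pics/w1.npz");P=(d["R"],d["t"])
W=lambda c,z:at("wrist",(200+c[0]/4-.375,125+c[1]/4-.375),z,P)
for n,c,z in [("tip",(219,22),.03),("nL",(190,115),.035),("nR",(247.5,115),.035),("wL",(190,252),.035),("wR",(244.5,252),.035),("body disc",(215,510),.05),("cov",(100,382),.068),("cov",(420,400),.068),("barnear L",(190,335),.035),("barR",(244.5,335),.035),("bodyfrontL",(147,340),.005)]:print(n,W(c,z))
E
```

```text
tip [ 0.5232 -0.1472  0.03  ]
nL [ 0.5153 -0.1726  0.035 ]
nR [ 0.5313 -0.1725  0.035 ]
wL [ 0.5154 -0.2123  0.035 ]
wR [ 0.5309 -0.2122  0.035 ]
body disc [ 0.523  -0.2874  0.05  ]
cov [ 0.4919 -0.2387  0.068 ]
cov [ 0.5781 -0.2438  0.068 ]
barnear L [ 0.5154 -0.2375  0.035 ]
barR [ 0.5313 -0.2374  0.035 ]
bodyfrontL [ 0.5011 -0.2507  0.005 ]
```

```bash
python3 - <<'E'
from h import *
print(st()[1]); delta([0.5232,-0.192,0.06],0); delta([0.5232,-0.192,0.010],0)
E
```

```text
[ 0.52128524 -0.18664207  0.21949515]
delta [-0.0073  0.0027  0.2127] [-0.0003 -0.0003  0.002 ] mm [ -5.5   2.  159.5]
delta [-0.0074  0.0028  0.2793] [-0.0003 -0.0003  0.002 ] mm [ -5.5   2.1 209.5]
```

{"name": "jog_arm", "arguments": {"deltas": [-0.0073, 0.0027, 0.2127, 0, 0, 0.002, -1, -0.0073, 0.0027, 0.2127, 0, 0, 0.002, -1, -0.0073, 0.0027, 0.2127, 0, 0, 0.002, -1, -0.0073, 0.0027, 0.2127, 0, 0, 0.002, -1, -0.0073, 0.0027, 0.2127, 0, 0, 0.002, -1, -0.0073, 0.0027, 0.2127, 0, 0, 0.002, -1]}}

```text
time_s: 2.53
position: [0.5233, -0.1913, 0.0605]
tool_rot: [[-0.001, 1.0, -0.002], [1.0, 0.001, 0.001], [0.001, -0.002, -1.0]]
ft_force: [0.6, 0.5, 0.6]
grip_width: 0.0854
```

```bash
python3 - <<'E'
from h import *
print(st()[1],st()[2]["qvel"]); delta([0.5232,-0.192,0.010],0)
E
```

```text
[ 0.52325282 -0.19133485  0.06053592] [-0.13426963 -3.08513084 -3.57855132 -0.00978167  0.84545779 -0.06117197]
delta [-0.001   0.0001  0.0674] [-0.0006 -0.0004  0.0004] mm [-0.7  0.  50.5]
```

{"name": "jog_arm", "arguments": {"deltas": [-0.001, 0, 0.067, 0, 0, 0, -1, -0.001, 0, 0.067, 0, 0, 0, -1, -0.001, 0, 0.067, 0, 0, 0, -1, -0.001, 0, 0.067, 0, 0, 0, 1, -0.001, 0, 0.067, 0, 0, 0, 1, -0.001, 0, 0.067, 0, 0, 0, 1, -0.001, 0, 0.067, 0, 0, 0, 1, -0.001, 0, 0.067, 0, 0, 0, 1, -0.001, 0, 0.067, 0, 0, 0, 1, -0.001, 0, 0.067, 0, 0, 0, 1, -0.001, 0, 0.067, 0, 0, 0, 1, -0.001, 0, 0.067, 0, 0, 0, 1], "grip_force": 40}}

```text
time_s: 3.53
position: [0.5237, -0.1932, 0.0104]
tool_rot: [[-0.0, 1.0, -0.0], [1.0, 0.0, 0.0], [0.0, -0.0, -1.0]]
ft_force: [-2.3, 0.7, 4.1]
grip_width: 0.0073
```

```bash
python3 - <<'E'
from h import *
print(st()[1],st()[2]["ft_force"],st()[2]["wrist_torque"],st()[2]["grip_width"])
snap("wrist","pics/w2.png")
E
```

```text
[ 0.5236525  -0.19323877  0.01036003] [-2.28440892  0.74336997  4.1313209 ] [-0.00189969  0.21265747 -0.2001249 ] 0.007262179933486208
```

View pics/w2.png

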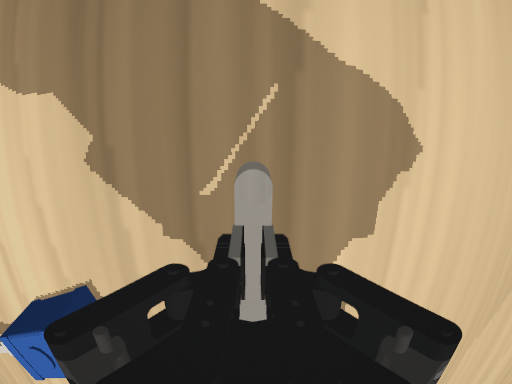

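{"name": "jog_arm", "arguments": {"deltas": [0.008, 0, -0.001, 0, 0, 0, 1, 0.02, 0, -0.001, 0, 0, 0, 1, 0.036, 0, -0.001, 0, 0, 0, 1, 0.052, 0, -0.001, 0, 0, 0, 1, 0.068, 0, -0.001, 0, 0, 0, 1, 0.084, 0, -0.001, 0, 0, 0, 1, 0.1, 0, -0.001, 0, 0, 0, 1, 0.116, 0, -0.001, 0, 0, 0, 1, 0.132, 0, -0.001, 0, 0, 0, 1, 0.146, 0, -0.001, 0, 0, 0, 1, 0.158, 0, -0.001, 0, 0, 0, 1, 0.16, 0, -0.001, 0, 0, 0, 1]}}

```text
time_s: 4.58
position: [0.5235, -0.0715, 0.0108]
tool_rot: [[-0.002, 1.0, -0.001], [1.0, 0.002, 0.0], [0.0, -0.001, -1.0]]
ft_force: [-0.9, -0.2, -2.7]
grip_width: 0.0075
```

```bash
python3 - <<'E'
from h import *
snap("top","pics/t3.png");im=cv2.imread("pics/t3.png");cv2.imwrite("pics/t3c.png",cv2.resize(im[90:300,180:440],None,fx=3,fy=2.85))
print(st()[1],st()[2]["ft_force"],st()[2]["wrist_torque"],st()[2]["grip_width"])
delta([0.6035,-0.0055,.011],9.5)
E
```

```text
[ 0.52353036 -0.07198949  0.01085325] [ 0.28081765  1.76051479 -1.78701241] [ 0.32262244 -0.00606021 -0.03255285] 0.007109292233627398
delta [ 0.0885  0.1067 -0.0002] [-0.0001 -0.0002 -0.0524] mm [66.4 80.1 -0.1]
```

View pics/t3c.png

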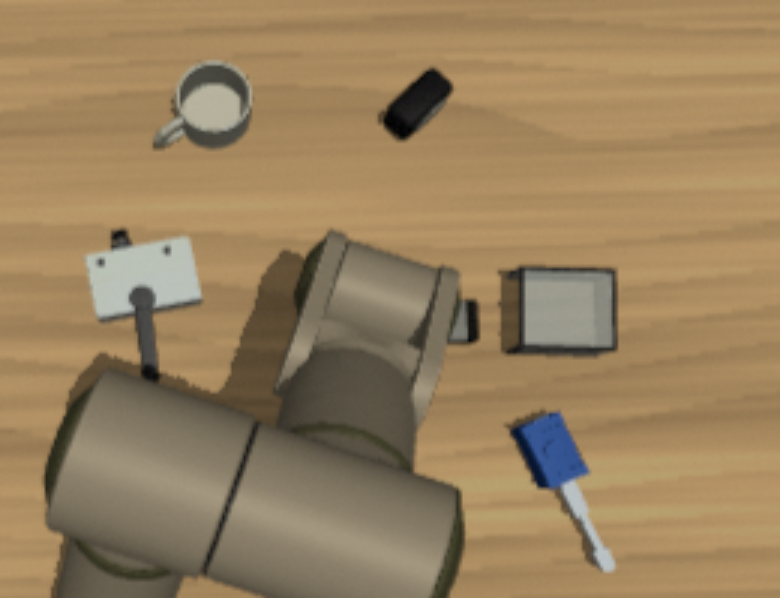

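{"name": "jog_arm", "arguments": {"deltas": [0.008, 0.01, 0, 0, 0, -0.005, 1, 0.019, 0.023, 0, 0, 0, -0.011, 1, 0.03, 0.036, 0, 0, 0, -0.018, 1, 0.041, 0.05, 0, 0, 0, -0.024, 1, 0.052, 0.063, 0, 0, 0, -0.031, 1, 0.064, 0.077, 0, 0, 0, -0.038, 1, 0.075, 0.09, 0, 0, 0, -0.044, 1, 0.084, 0.101, 0, 0, 0, -0.05, 1, 0.0885, 0.1067, 0, 0, 0, -0.0525, 1, 0.0885, 0.1067, 0.0003, 0, 0, -0.0525, 1, 0.0885, 0.1067, 0.0005, 0, 0, -0.0525, 1]}}

```text
time_s: 5.55
position: [0.6041, -0.0068, 0.0106]
tool_rot: [[-0.165, 0.986, 0.001], [0.986, 0.165, 0.0], [-0.0, 0.001, -1.0]]
ft_force: [0.7, 2.0, -0.9]
grip_width: 0.0073
```

```bash
python3 - <<'E'
from h import *
snap("wrist","pics/w4.png")
im=cv2.imread("pics/w4.png");cv2.imwrite("pics/w4b.png",cv2.resize(im,(800,600),interpolation=cv2.INTER_CUBIC))
print(st()[1],st()[2]["ft_force"],st()[2]["wrist_torque"],st()[2]["grip_width"])
E
```

```text
[ 0.60393251 -0.00699204  0.01068311] [ 2.05058562  1.27142092 -0.8474321 ] [ 0.22250587 -0.19889526  0.15030753] 0.007106996260802955
```

View pics/w4b.png

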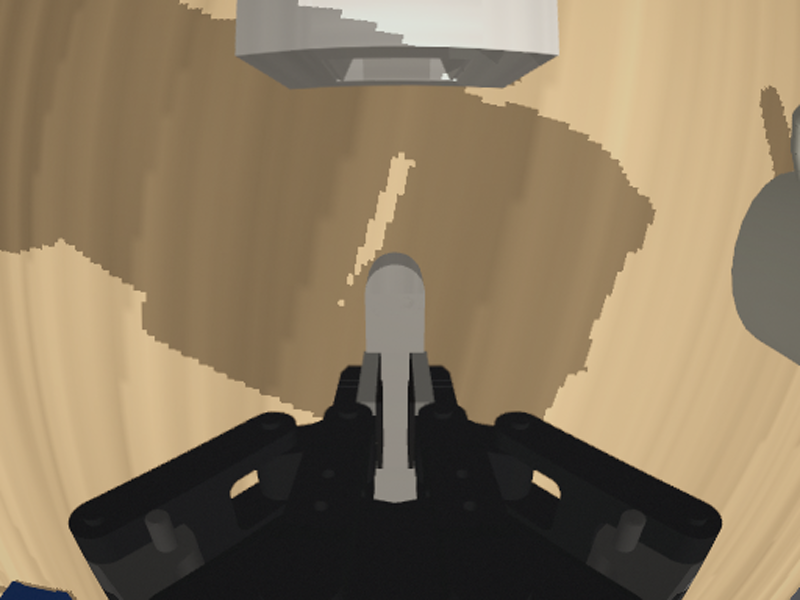

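```bash
python3 - <<'E'
from h import *
np.set_printoptions(precision=4,suppress=True)
d=np.load("pics/w4.npz");P=(d["R"],d["t"])
W=lambda c,z:at("wrist",((c[0]+.5)/1.5625-.5,(c[1]+.5)/1.5625-.5),z,P)
for n,c,z in [("topL",(237,55),.055),("topR",(558,55),.055),("botL",(289,88),0),("botR",(510,87),0),("tip",(397,253),.027),("noseL",(365,300),.035),("noseR",(425,300),.035)]:print(n,W(c,z))
E
```

```text
topL [0.5554 0.0829 0.055 ]
topR [0.6225 0.0943 0.055 ]
botL [0.5544 0.0832 0.    ]
botR [0.6252 0.0956 0.    ]
tip [0.5971 0.0397 0.027 ]
noseL [0.5906 0.0275 0.035 ]
noseR [0.6062 0.0301 0.035 ]
```

{"name": "jog_arm", "arguments": {"deltas": [0, 0, 0, 0, 0, 0, -1, 0, 0, 0, 0, 0, 0, -1, 0, 0, 0, 0, 0, 0, -1, 0, 0, 0, 0, 0, 0, -1, 0, 0, 0, 0, 0, 0, -1, 0, 0, 0, 0, 0, 0, -1, 0, 0, -0.1, 0, 0, 0, -1, 0, 0, -0.28, 0, 0, 0, -1, -0.09, 0, -0.28, 0, 0, 0, -1, -0.09, 0, -0.28, 0, 0, 0, -1, -0.09, 0, -0.28, 0, 0, 0, -1, -0.09, 0, -0.28, 0, 0, 0, -1]}}

```text
time_s: 6.6
position: [0.6159, -0.0758, 0.2259]
tool_rot: [[-0.163, 0.987, 0.007], [0.987, 0.163, -0.003], [-0.004, 0.007, -1.0]]
ft_force: [0.9, 0.4, 0.7]
grip_width: 0.0853
```

```bash
python3 - <<'E'
from h import *
snap("wrist","pics/w5.png")
im=cv2.imread("pics/w5.png");cv2.imwrite("pics/w5b.png",cv2.resize(im,(800,600),interpolation=cv2.INTER_CUBIC))
print(st()[1],st()[2]["qvel"])
E
```

```text
[ 0.6165802  -0.07666053  0.2272021 ] [ 1.74180356  1.41589234  5.67343689  0.35586689 -6.35608565  2.01567418]
```

View pics/w5b.png

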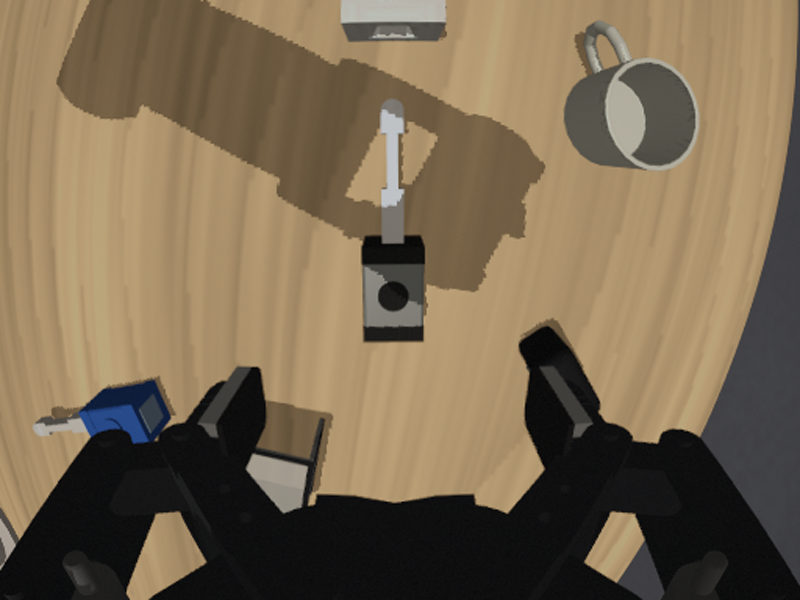

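```bash
python3 - <<'E'
from h import *
R,t=snap("wrist","pics/w6.png");print(t)
im=cv2.imread("pics/w6.png")
cv2.imwrite("pics/w6c.png",cv2.resize(im[50:230,200:310],None,fx=3.3,fy=3.3,interpolation=cv2.INTER_CUBIC))
cv2.imwrite("pics/w6d.png",cv2.resize(im[0:60,190:310],None,fx=6,fy=6,interpolation=cv2.INTER_CUBIC))
E
```

```text
[ 0.6165802  -0.07666053  0.2272021 ]
```

View pics/w6c.png

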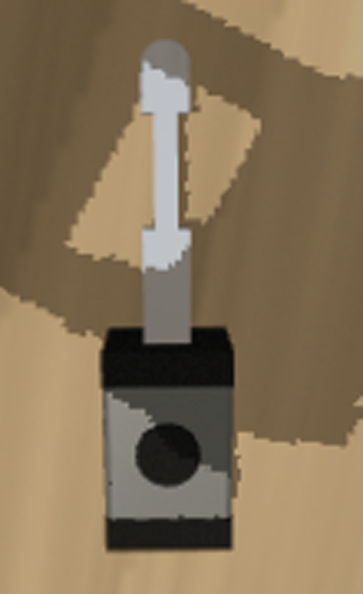

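View pics/w6d.png

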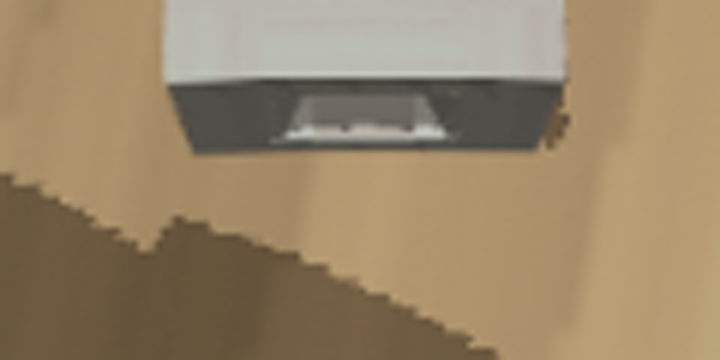

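```bash
python3 - <<'E'
from h import *
np.set_printoptions(precision=4,suppress=True)
d=np.load("pics/w6.npz");P=(d["R"],d["t"]);print(st()[1])
A=lambda c,z:at("wrist",(200+(c[0]+.5)/3.3-.5,50+(c[1]+.5)/3.3-.5),z,P)
B=lambda c,z:at("wrist",(190+(c[0]+.5)/6-.5,(c[1]+.5)/6-.5),z,P)
for n,c,z in [("tip",(165,40),.027),("nL",(141,112),.035),("nR",(189,112),.035),("wL",(142,232),.035),("wR",(191,232),.035),("bfL",(105,385),.05),("bfR",(234,385),.05),("disc",(168,455),.05),("brL",(107,549),.05),("brR",(232,549),.05)]:print(n,A(c,z))
a=B((165,81),.055);b=B((568,81),.055);c=B((195,153),0);e=B((537,150),0)
print(a,b,c,e,np.degrees(np.arctan2(*(b-a)[1::-1])),np.degrees(np.arctan2(*(e-c)[1::-1])),(a+b)/2,(c+e)/2)
E
```

```text
[ 0.6159 -0.0753  0.2241]
tip [0.5964 0.0383 0.027 ]
nL [0.5927 0.0118 0.035 ]
nR [0.6084 0.0143 0.035 ]
wL [ 0.5995 -0.0284  0.035 ]
wR [ 0.6158 -0.0257  0.035 ]
bfL [ 0.5954 -0.0794  0.05  ]
bfR [ 0.6377 -0.0725  0.05  ]
disc [ 0.62 -0.1   0.05]
brL [ 0.6044 -0.1374  0.05  ]
brR [ 0.6477 -0.1304  0.05  ]
[0.5547 0.083  0.055 ] [0.6236 0.0944 0.055 ] [0.5549 0.0833 0.    ] [0.6233 0.0952 0.    ] 9.365429959555096 9.893396135665023 [0.5892 0.0887 0.055 ] [0.5891 0.0893 0.    ]
```

```bash
python3 - <<'E'
from h import *
print(st()[1]);delta([0.6206,-0.0999,.010],9.5)
E
```

```text
[ 0.61590518 -0.07528496  0.22407585]
delta [-0.0324 -0.0009  0.2855] [ 0.0019  0.0011 -0.0008] mm [-24.3  -0.7 214.2]
```

{"name": "jog_arm", "arguments": {"deltas": [-0.036, 0, 0, 0, 0, 0, -1, -0.036, 0, 0.21, 0, 0, 0, -1, -0.036, 0, 0.21, 0, 0, 0, -1, -0.036, 0, 0.21, 0, 0, 0, -1, -0.036, 0, 0.21, 0, 0, 0, -1, -0.036, 0, 0.21, 0, 0, 0, -1, -0.036, 0, 0.21, 0, 0, 0, -1, -0.036, 0, 0.21, 0, 0, 0, -1]}}

```text
time_s: 7.37
position: [0.6201, -0.1001, 0.0648]
tool_rot: [[-0.165, 0.986, 0.002], [0.986, 0.165, -0.001], [-0.001, 0.002, -1.0]]
ft_force: [-0.4, -0.1, 0.1]
grip_width: 0.0854
```

```bash
python3 - <<'E'
from h import *
print(st()[1],st()[2]["qvel"]);delta([0.6206,-0.0999,.010],9.5)
E
```

```text
[ 0.62011106 -0.10005554  0.0647611 ] [-0.20514238 -1.55548184 -1.01441029  0.057842   -0.20343505 -0.10941728]
delta [0.0002 0.0005 0.073 ] [ 0.0007  0.0004 -0.0001] mm [ 0.1  0.4 54.8]
```

{"name": "jog_arm", "arguments": {"deltas": [0, 0.0006, 0.0725, 0, 0, 0, -1, 0, 0.0006, 0.0725, 0, 0, 0, -1, 0, 0.0006, 0.0725, 0, 0, 0, -1, 0, 0.0006, 0.0725, 0, 0, 0, -1, 0, 0.0006, 0.0725, 0, 0, 0, 1, 0, 0.0006, 0.0725, 0, 0, 0, 1, 0, 0.0006, 0.0725, 0, 0, 0, 1, 0, 0.0006, 0.0725, 0, 0, 0, 1, 0, 0.0006, 0.0725, 0, 0, 0, 1, 0, 0.0006, 0.0725, 0, 0, 0, 1, 0, 0.0006, 0.0725, 0, 0, 0, 1], "grip_force": 50}}

```text
time_s: 8.28
position: [0.6203, -0.1002, 0.0101]
tool_rot: [[-0.165, 0.986, 0.002], [0.986, 0.165, -0.001], [-0.001, 0.002, -1.0]]
ft_force: [-1.2, 0.5, 7.5]
grip_width: 0.0441
```

```bash
python3 - <<'E'
from h import *
s=st()[2];print(s["position"],s["ft_force"],s["wrist_torque"],s["grip_width"])
snap("wrist","pics/w7.png")
im=cv2.imread("pics/w7.png");cv2.imwrite("pics/w7b.png",cv2.resize(im,(800,600),interpolation=cv2.INTER_CUBIC))
E
```

```text
[ 0.62027609 -0.10022313  0.01008292] [-1.21678709  0.52994694  7.50641548] [-0.01211186  0.31214136  0.00386961] 0.044059991410231994
```

View pics/w7b.png

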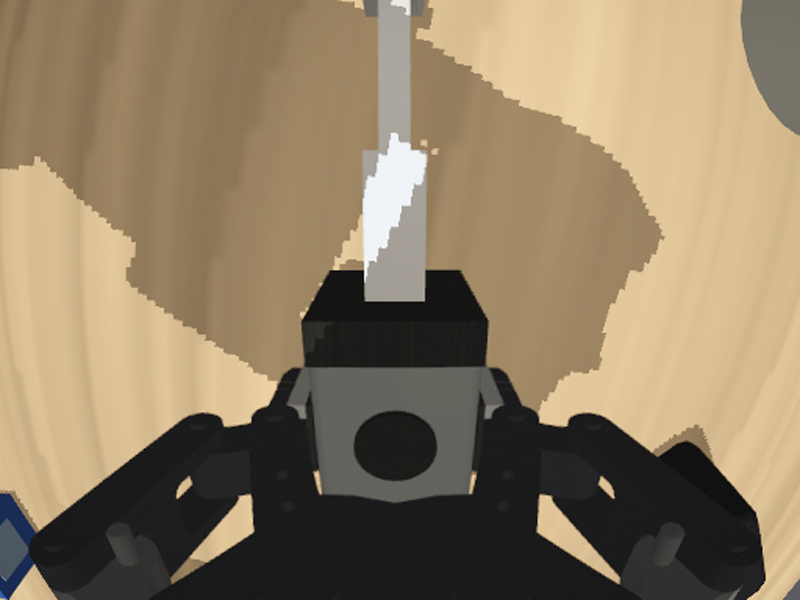

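{"name": "jog_arm", "arguments": {"deltas": [0.006, 0, -0.0006, 0, 0, 0, 1, 0.016, 0, -0.0006, 0, 0, 0, 1, 0.028, 0, -0.0006, 0, 0, 0, 1, 0.04, 0, -0.0006, 0, 0, 0, 1, 0.052, 0, -0.0006, 0, 0, 0, 1, 0.06, 0, -0.0006, 0, 0, 0, 1, 0.067, 0, -0.0006, 0, 0, 0, 1, 0.074, 0, -0.0006, 0, 0, 0, 1, 0.081, 0, -0.0006, 0, 0, 0, 1, 0.088, 0, -0.0006, 0, 0, 0, 1, 0.094, 0, -0.0006, 0, 0, 0, 1, 0.1, 0, -0.0006, 0, 0, 0, 1]}}

```text
time_s: 9.33
position: [0.6082, -0.0264, 0.0101]
tool_rot: [[-0.165, 0.986, 0.003], [0.986, 0.165, -0.002], [-0.002, 0.002, -1.0]]
ft_force: [0.6, -4.6, 4.1]
grip_width: 0.0433
```

```bash
python3 - <<'E'
from h import *
s=st()[2];print(s["position"],s["ft_force"],s["wrist_torque"],s["grip_width"])
R,t=snap("wrist","pics/w8.png")
xb=np.array([-np.sin(np.radians(9.5)),np.cos(np.radians(9.5))]);yb=np.array([-xb[1],xb[0]])
r=t[:2]-[.589,.0889];print("bracket frame",r@xb,r@yb)
im=cv2.imread("pics/w8.png");cv2.imwrite("pics/w8b.png",cv2.resize(im,(800,600),interpolation=cv2.INTER_CUBIC))
E
```

```text
[ 0.60816239 -0.02639858  0.01010859] [ 0.60314075 -4.57242567  4.1150557 ] [-0.77033096 -0.11941222  0.00793042] 0.0432917330611101
bracket frame -0.11688003088855797 0.00013016854713759722
```

View pics/w8b.png

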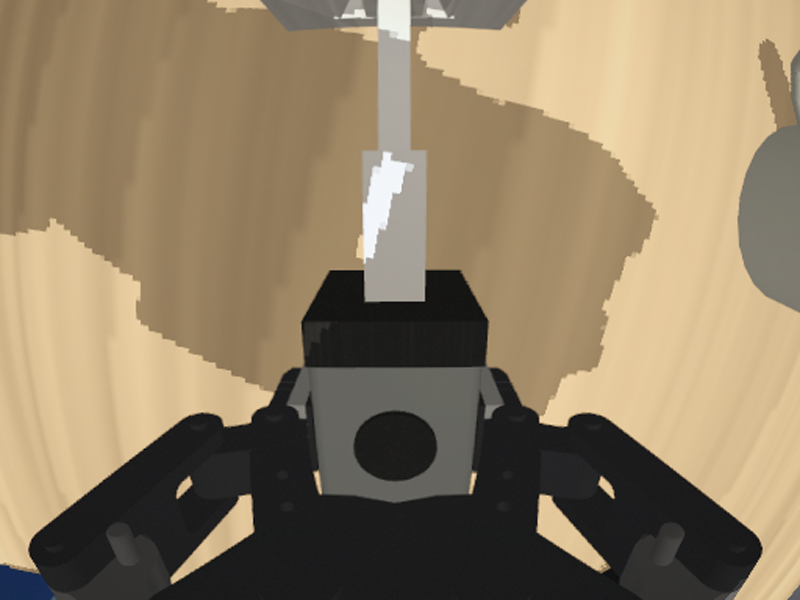

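The bar is on the bore's axis and its nose is in the flare. I'll keep pushing in steps and watch the force.

{"name": "jog_arm", "arguments": {"deltas": [0.006, 0, -0.0003, 0, 0, 0, 1, 0.012, 0, -0.0003, 0, 0, 0, 1, 0.018, 0, -0.0003, 0, 0, 0, 1, 0.024, 0, -0.0003, 0, 0, 0, 1, 0.03, 0, -0.0003, 0, 0, 0, 1, 0.036, 0, -0.0003, 0, 0, 0, 1, 0.042, 0, -0.0003, 0, 0, 0, 1, 0.048, 0, -0.0003, 0, 0, 0, 1, 0.054, 0, -0.0003, 0, 0, 0, 1, 0.06, 0, -0.0003, 0, 0, 0, 1]}}

```text
time_s: 10.22
position: [0.6006, 0.0182, 0.0101]
tool_rot: [[-0.165, 0.986, 0.002], [0.986, 0.165, -0.001], [-0.002, 0.002, -1.0]]
ft_force: [0.4, -6.5, 4.1]
grip_width: 0.0434
```

```bash
python3 - <<'E'
from h import *
s=st()[2];print(s["position"],s["ft_force"],s["wrist_torque"],s["grip_width"])
R,t=st()[:2]
xb=np.array([-np.sin(np.radians(9.5)),np.cos(np.radians(9.5))]);yb=np.array([-xb[1],xb[0]])
r=t[:2]-[.589,.0889];print("bracket frame",r@xb,r@yb)
E
```

```text
[0.60056711 0.01816485 0.01010843] [ 0.35373188 -6.52237587  4.07185372] [-1.0664581  -0.09374774  0.07272706] 0.04336815058985974
bracket frame -0.07167417931268374 0.0002661924364694349
```

{"name": "jog_arm", "arguments": {"deltas": [0.004, 0, -0.0003, 0, 0, 0, 1, 0.008, 0, -0.0003, 0, 0, 0, 1, 0.012, 0, -0.0003, 0, 0, 0, 1, 0.016, 0, -0.0003, 0, 0, 0, 1, 0.02, 0, -0.0003, 0, 0, 0, 1, 0.024, 0, -0.0003, 0, 0, 0, 1, 0.028, 0, -0.0003, 0, 0, 0, 1, 0.032, 0, -0.0003, 0, 0, 0, 1, 0.036, 0, -0.0003, 0, 0, 0, 1, 0.04, 0, -0.0003, 0, 0, 0, 1]}}

```text
time_s: 11.05
position: [0.5949, 0.0473, 0.0101]
tool_rot: [[-0.165, 0.986, 0.0], [0.986, 0.165, -0.002], [-0.002, -0.0, -1.0]]
ft_force: [-2.7, -8.0, 5.9]
grip_width: 0.0436
```

```bash
cat > b.py <<'E'
from h import *
s=st()[2];print(s["position"],s["ft_force"],s["wrist_torque"],s["grip_width"])
R,t=st()[:2]
xb=np.array([-np.sin(np.radians(9.5)),np.cos(np.radians(9.5))]);yb=np.array([-xb[1],xb[0]])
r=t[:2]-[.589,.0889];print("bracket frame",r@xb,r@yb)
E
python3 b.py;python3 - <<'E'
from h import *
snap("wrist","pics/w9.png")
E
```

```text
[0.59485446 0.04730024 0.01011341] [-2.6773313  -7.99762837  5.88470876] [-1.09489179  0.25426952  0.32168686] 0.04361365168127982
bracket frame -0.04199550697723946 0.0010917705832232019
```

View pics/w9.png

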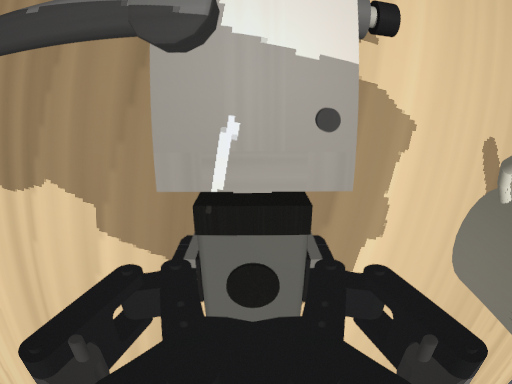

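{"name": "jog_arm", "arguments": {"deltas": [0.003, 0, 0, 0, 0, 0, 1, 0.006, 0, 0, 0, 0, 0, 1, 0.009, 0, 0, 0, 0, 0, 1, 0.01, 0, 0, 0, 0, 0, 1]}}

```text
time_s: 11.43
position: [0.5941, 0.0546, 0.0101]
tool_rot: [[-0.165, 0.986, 0.001], [0.986, 0.165, -0.002], [-0.003, 0.001, -1.0]]
ft_force: [-0.6, -12.3, 4.4]
grip_width: 0.0436
```

```bash
python3 b.py
```

```text
[0.59411842 0.05459117 0.01008157] [ -0.62877011 -12.28064023   4.40613883] [-1.75058735 -0.07098117  0.13204249] 0.043581570373260145
bracket frame -0.03468309164815434 0.0006143636060447313
```

{"name": "jog_arm", "arguments": {"deltas": [0.0015, 0, 0, 0, 0, 0, 1, 0.003, 0, 0, 0, 0, 0, 1, 0.003, 0, 0, 0, 0, 0, 1]}}

```text
time_s: 11.68
position: [0.5941, 0.0546, 0.0101]
tool_rot: [[-0.165, 0.986, 0.002], [0.986, 0.165, -0.005], [-0.005, 0.001, -1.0]]
ft_force: [0.8, -21.7, 3.9]
grip_width: 0.0431
```

```bash
python3 b.py;python3 - <<'E'
from h import *
snap("wrist","pics/w10.png");im=cv2.imread("pics/w10.png");cv2.imwrite("pics/w10b.png",cv2.resize(im[130:290,140:370],None,fx=3.4,fy=3.4,interpolation=cv2.INTER_CUBIC))
E
```

```text
[0.59413746 0.05455732 0.01010977] [  0.7881482  -21.6768813    3.92658326] [-2.7218203  -0.10190519  0.2948183 ] 0.04307398765299946
bracket frame -0.034719620279352575 0.0006011764929714996
```

View pics/w10b.png

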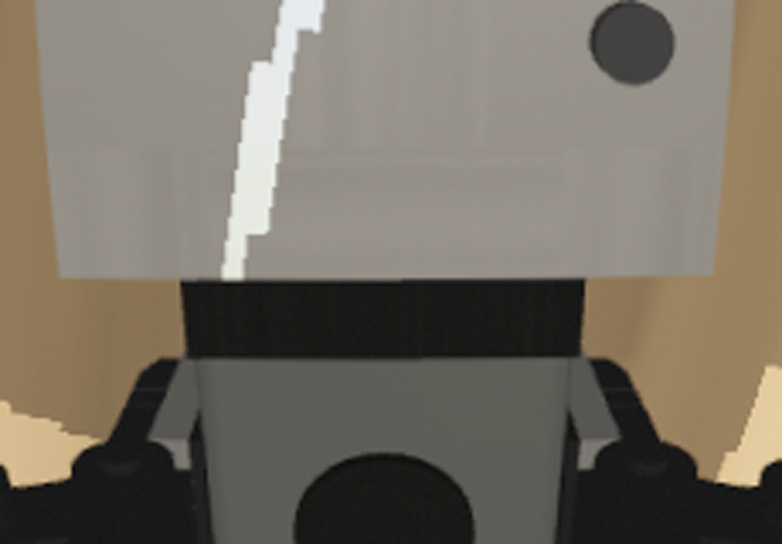

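The TCP has stopped and the force jumped to 22 N, and the picture shows no gap: it is home. I'll relax the push, release and rise.

{"name": "jog_arm", "arguments": {"deltas": [-0.0015, 0, 0, 0, 0, 0, 1, -0.0025, 0, 0, 0, 0, 0, 1, -0.0025, 0, 0, 0, 0, 0, -1, -0.0025, 0, 0, 0, 0, 0, -1, -0.0025, 0, 0, 0, 0, 0, -1, -0.0025, 0, 0, 0, 0, 0, -1, -0.0025, 0, 0, 0, 0, 0, -1, -0.0025, 0, -0.05, 0, 0, 0, -1, -0.0025, 0, -0.1, 0, 0, 0, -1, -0.0025, 0, -0.16, 0, 0, 0, -1, -0.0025, 0, -0.24, 0, 0, 0, -1, -0.0025, 0, -0.24, 0, 0, 0, -1]}}

```text
time_s: 12.73
position: [0.5946, 0.056, 0.1947]
tool_rot: [[-0.165, 0.986, 0.007], [0.986, 0.165, -0.001], [-0.002, 0.006, -1.0]]
ft_force: [0.1, -0.1, 0.6]
grip_width: 0.0858
```

```bash
python3 b.py;python3 - <<'E'
from h import *
snap("wrist","pics/w11.png");im=cv2.imread("pics/w11.png");cv2.imwrite("pics/w11b.png",cv2.resize(im,(800,600),interpolation=cv2.INTER_CUBIC))
snap("top","pics/t11.png")
E
```

```text
[0.59463602 0.05596937 0.19474094] [ 0.14992276 -0.05048001  0.5716586 ] [-0.04174965  0.01249165  0.01667814] 0.0857781894528155
bracket frame -0.03340921908318849 -0.00012360760590456073
```

View pics/w11b.png

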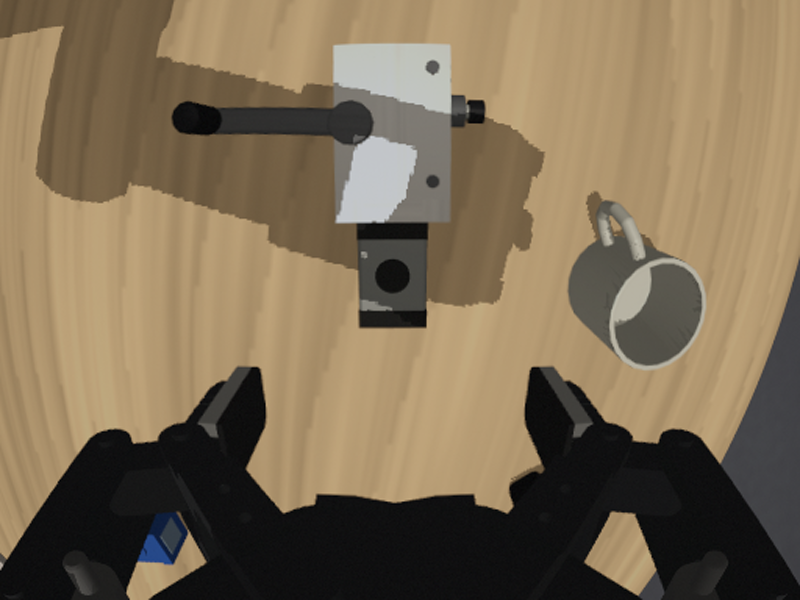

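```bash
python3 - <<'E'
from h import *
np.set_printoptions(precision=4,suppress=True)
d=np.load("pics/w11.npz");P=(d["R"],d["t"])
W=lambda c,z:at("wrist",((c[0]+.5)/1.5625-.5,(c[1]+.5)/1.5625-.5),z,P)
k=W((188,117),.105);h=W((351,122),.075);print(k,h)
a=np.radians(9.5);xb=np.array([-np.sin(a),np.cos(a)]);yb=np.array([-xb[1],xb[0]]);o=np.array([.589,.0889])
H=o+.06*xb+.024*yb
for n,p in(("k",k),("h",h)):print(n,(p[:2]-o)@xb,(p[:2]-o)@yb)
v=k[:2]-H;th=np.arctan2(v@xb,v@yb);print("hub model",H,"lever",th,np.hypot(*v))
# body gap check
print("body top center disc",W((392,276),.05), ((W((392,276),.05)[:2]-o)@xb, (W((392,276),.05)[:2]-o)@yb))
for i in range(0,8):
    q=th+(np.pi/2-th)*i/7; print(round(q,3),H+.085*(np.sin(q)*xb+np.cos(q)*yb))
E
```

```text
[0.4733 0.136  0.105 ] [0.5564 0.1439 0.075 ]
k 0.06558120231981832 0.10631643688574188
h 0.05963543241862604 0.02312302706181176
hub model [0.5554 0.1441] lever 0.0676981855048453 0.0825054277056914
body top center disc [0.5942 0.0543 0.05  ] (np.float64(-0.03502766608602308), np.float64(0.0006063249350337556))
0.068 [0.4708 0.1358]
0.282 [0.471 0.154]
0.497 [0.475  0.1718]
0.712 [0.4828 0.1883]
0.927 [0.4939 0.2027]
1.141 [0.5078 0.2145]
1.356 [0.5239 0.223 ]
1.571 [0.5414 0.228 ]
```

```bash
python3 - <<'E'
from h import *
print(st()[1]);delta([0.4710,0.136,.17],95.5);delta([0.4710,0.136,.076],95.5)
E
```

```text
[0.59516041 0.05587733 0.19411279]
delta [ 0.1327 -0.1459  0.0307] [ 0.0016  0.0025 -0.4779] mm [  99.5 -109.5   23. ]
delta [ 0.133 -0.147  0.156] [ 0.0016  0.0025 -0.4779] mm [  99.7 -110.2  117. ]
```

{"name": "jog_arm", "arguments": {"deltas": [0.133, -0.146, 0.03, 0, 0, -0.478, -1, 0.133, -0.146, 0.03, 0, 0, -0.478, -1, 0.133, -0.146, 0.03, 0, 0, -0.478, -1, 0.133, -0.146, 0.03, 0, 0, -0.478, -1, 0.133, -0.146, 0.03, 0, 0, -0.478, -1, 0.133, -0.146, 0.03, 0, 0, -0.478, -1, 0.133, -0.146, 0.03, 0, 0, -0.478, -1, 0.133, -0.146, 0.03, 0, 0, -0.478, -1, 0.133, -0.146, 0.03, 0, 0, -0.478, -1, 0.133, -0.146, 0.03, 0, 0, -0.478, -1, 0.133, -0.146, 0.03, 0, 0, -0.478, -1, 0.133, -0.146, 0.03, 0, 0, -0.478, -1]}}

```text
time_s: 13.83
position: [0.4687, 0.1362, 0.166]
tool_rot: [[-0.995, -0.101, -0.002], [-0.101, 0.995, 0.0], [0.002, 0.0, -1.0]]
ft_force: [0.3, 0.1, -0.4]
grip_width: 0.0854
```

{"name": "jog_arm", "arguments": {"deltas": [0, 0, 0, 0, 0, 0, -1, 0, 0, 0, 0, 0, 0, -1]}}

```text
time_s: 14.0
position: [0.4689, 0.1362, 0.1663]
tool_rot: [[-0.996, -0.091, -0.001], [-0.091, 0.996, 0.0], [0.001, 0.0, -1.0]]
ft_force: [-0.1, -0.1, -0.1]
grip_width: 0.0855
```

```bash
python3 - <<'E'
from h import *
print(st()[2]["q"],st()[1]);delta([0.4710,0.136,.076],95.5)
snap("wrist","pics/w12.png");im=cv2.imread("pics/w12.png");cv2.imwrite("pics/w12b.png",cv2.resize(im,(800,600),interpolation=cv2.INTER_CUBIC))
E
```

```text
[ 2.26945975e+00  1.92795651e+01  9.00445474e+01  5.86848636e-03
  7.07611010e+01 -9.29317124e+01] [0.46888256 0.1361991  0.16629812]
delta [-0.003  -0.0005  0.1204] [ 0.0001 -0.0005 -0.0017] mm [-2.2 -0.4 90.3]
```

View pics/w12b.png

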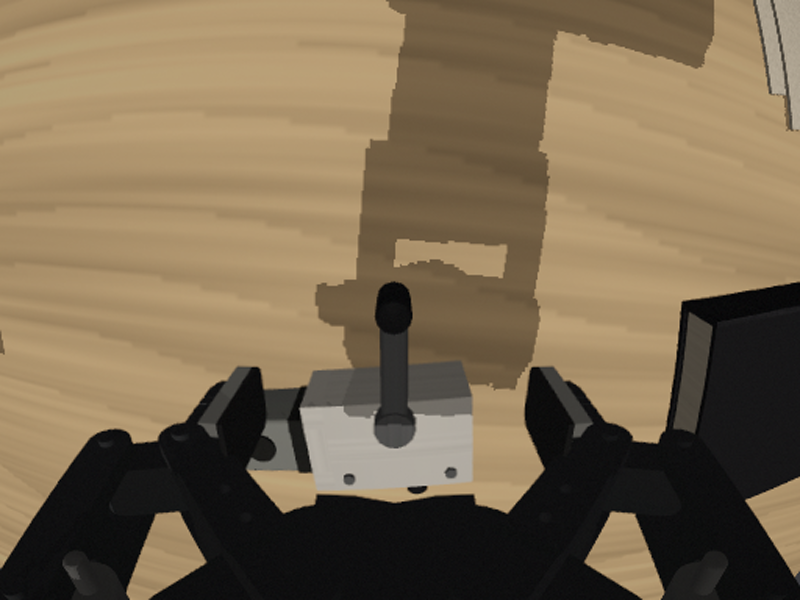

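{"name": "jog_arm", "arguments": {"deltas": [-0.003, 0, 0.05, 0, 0, 0, -1, -0.003, 0, 0.1, 0, 0, 0, -1, -0.003, 0, 0.12, 0, 0, 0, -1, -0.003, 0, 0.12, 0, 0, 0, -1, -0.003, 0, 0.12, 0, 0, 0, 0.39, -0.003, 0, 0.12, 0, 0, 0, 0.39, -0.003, 0, 0.12, 0, 0, 0, 0.39, -0.003, 0, 0.12, 0, 0, 0, 0.39, -0.003, 0, 0.12, 0, 0, 0, 0.39], "grip_force": 20}}

```text
time_s: 14.8
position: [0.4719, 0.1364, 0.0779]
tool_rot: [[-0.996, -0.094, 0.002], [-0.094, 0.996, 0.0], [-0.002, -0.0, -1.0]]
ft_force: [0.4, 0.3, -0.0]
grip_width: 0.0266
```

```bash
python3 - <<'E'
from h import *
s=st()[2];print(s["position"],s["ft_force"],s["grip_width"])
a=np.radians(9.5);xb=np.array([-np.sin(a),np.cos(a)]);yb=np.array([-xb[1],xb[0]]);H=np.array([.589,.0889])+.06*xb+.024*yb
for q in np.arange(.2,1.66,.12):
    p=H+.085*(np.sin(q)*xb+np.cos(q)*yb); print(round(q,2),end=' '); delta([*p,.076],99.5-np.degrees(q))
snap("wrist","pics/w13.png")
E
```

```text
[0.4718965  0.13638981 0.07788339] [ 0.42905431  0.32008838 -0.00574887] 0.026628643960381355
0.2 delta [0.0006 0.0143 0.0025] [0.     0.0006 0.0408] mm [ 0.4 10.7  1.9]
0.32 delta [-0.002   0.0276  0.0025] [0.     0.0006 0.079 ] mm [-1.5 20.7  1.9]
0.44 delta [-0.0061  0.0406  0.0025] [1.000e-04 5.000e-04 1.172e-01] mm [-4.6 30.4  1.9]
0.56 delta [-0.0118  0.053   0.0025] [1.000e-04 5.000e-04 1.554e-01] mm [-8.8 39.7  1.9]
0.68 delta [-0.0188  0.0646  0.0025] [1.000e-04 5.000e-04 1.936e-01] mm [-14.1  48.4   1.9]
0.8 delta [-0.0273  0.0752  0.0026] [2.000e-04 5.000e-04 2.318e-01] mm [-20.4  56.4   1.9]
0.92 delta [-0.0369  0.0848  0.0026] [2.0e-04 5.0e-04 2.7e-01] mm [-27.7  63.6   1.9]
1.04 delta [-0.0476  0.0932  0.0026] [2.000e-04 5.000e-04 3.082e-01] mm [-35.7  69.9   1.9]
1.16 delta [-0.0593  0.1002  0.0026] [3.000e-04 5.000e-04 3.464e-01] mm [-44.4  75.1   2. ]
1.28 delta [-0.0717  0.1058  0.0026] [3.000e-04 5.000e-04 3.846e-01] mm [-53.7  79.3   2. ]
1.4 delta [-0.0846  0.1098  0.0027] [4.000e-04 5.000e-04 4.228e-01] mm [-63.5  82.4   2. ]
1.52 delta [-0.098   0.1123  0.0027] [4.00e-04 5.00e-04 4.61e-01] mm [-73.5  84.2   2. ]
1.64 delta [-0.1116  0.1131  0.0027] [4.000e-04 4.000e-04 4.992e-01] mm [-83.7  84.8   2. ]
```

View pics/w13.png

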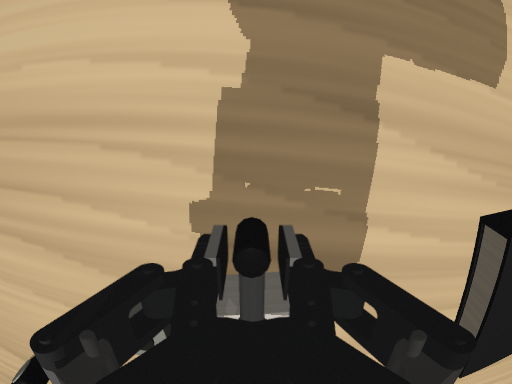

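The knob at (252,245) sits centred between the jaws. I'll swing it along the arc.

{"name": "jog_arm", "arguments": {"deltas": [0.0006, 0.0143, 0, 0, 0, 0.0408, 0.39, -0.002, 0.0276, 0, 0, 0, 0.079, 0.39, -0.0061, 0.0406, 0, 0, 0, 0.117, 0.39, -0.0118, 0.053, 0, 0, 0, 0.155, 0.39, -0.0188, 0.0646, 0, 0, 0, 0.194, 0.39, -0.0273, 0.0752, 0, 0, 0, 0.232, 0.39, -0.0369, 0.0848, 0, 0, 0, 0.27, 0.39, -0.0476, 0.0932, 0, 0, 0, 0.308, 0.39, -0.0593, 0.1002, 0, 0, 0, 0.346, 0.39, -0.0717, 0.1058, 0, 0, 0, 0.385, 0.39, -0.0846, 0.1098, 0, 0, 0, 0.423, 0.39, -0.0846, 0.1098, 0, 0, 0, 0.423, 0.39]}}

```text
time_s: 15.85
position: [0.528, 0.2248, 0.0772]
tool_rot: [[-0.326, 0.945, 0.001], [0.945, 0.326, 0.0], [-0.0, 0.001, -1.0]]
ft_force: [-0.4, 0.2, -0.4]
grip_width: 0.0259
```

```bash
python3 - <<'E'
from h import *
s=st()[2];print(s["position"],s["ft_force"],s["grip_width"])
a=np.radians(9.5);xb=np.array([-np.sin(a),np.cos(a)]);yb=np.array([-xb[1],xb[0]]);H=np.array([.589,.0889])+.06*xb+.024*yb
for q in (1.45,1.5,1.55,1.6,1.64,1.68):
    p=H+.085*(np.sin(q)*xb+np.cos(q)*yb); print(round(q,2),end=' '); delta([*p,.078],99.5-np.degrees(min(q,1.57)))
snap("wrist","pics/w14.png")
E
```

```text
[0.52799195 0.22475014 0.07719983] [-0.41020965  0.24050866 -0.37285854] 0.025919336139943645
1.45 delta [-0.0003  0.0047 -0.0011] [0.0003 0.     0.0145] mm [-0.3  3.5 -0.8]
1.5 delta [-0.0007  0.0103 -0.0011] [ 0.0003 -0.      0.0304] mm [-0.6  7.8 -0.8]
1.55 delta [-0.0014  0.016  -0.001 ] [ 0.0003 -0.      0.0463] mm [-1.1 12.  -0.8]
1.6 delta [-0.0024  0.0215 -0.001 ] [ 0.0003 -0.      0.0527] mm [-1.8 16.2 -0.8]
1.64 delta [-0.0034  0.026  -0.001 ] [ 0.0003 -0.      0.0527] mm [-2.5 19.5 -0.8]
1.68 delta [-0.0045  0.0304 -0.001 ] [ 0.0003 -0.      0.0527] mm [-3.4 22.8 -0.8]
```

View pics/w14.png

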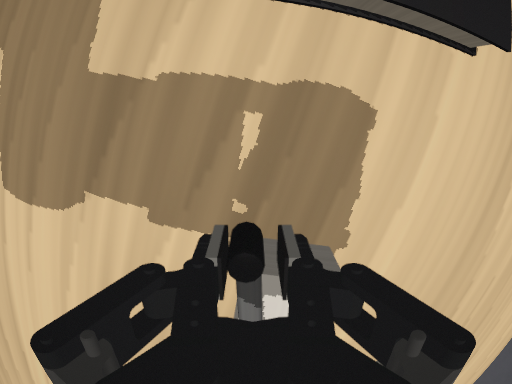

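{"name": "jog_arm", "arguments": {"deltas": [-0.0003, 0.0047, 0, 0, 0, 0.0145, 0.39, -0.0007, 0.0103, 0, 0, 0, 0.03, 0.39, -0.0014, 0.016, 0, 0, 0, 0.046, 0.39, -0.0024, 0.0215, 0, 0, 0, 0.0527, 0.39, -0.0024, 0.0215, 0, 0, 0, 0.0527, 0.39]}}

```text
time_s: 16.32
position: [0.5428, 0.2279, 0.0771]
tool_rot: [[-0.172, 0.985, -0.0], [0.985, 0.172, 0.0], [0.0, -0.0, -1.0]]
ft_force: [-0.1, -0.3, 0.2]
grip_width: 0.0263
```

{"name": "jog_arm", "arguments": {"deltas": [0, 0.002, 0, 0, 0, 0, 0.39, 0, 0.004, 0, 0, 0, 0, 0.39, 0, 0.004, 0, 0, 0, 0, 0.39]}}

```text
time_s: 16.57
position: [0.5446, 0.2283, 0.0769]
tool_rot: [[-0.172, 0.985, -0.003], [0.985, 0.172, -0.0], [0.0, -0.003, -1.0]]
ft_force: [-6.3, 0.7, 2.9]
grip_width: 0.0259
```

{"name": "jog_arm", "arguments": {"deltas": [0, 0.002, 0, 0, 0, 0, 0.39, 0, 0.003, 0, 0, 0, 0, 0.39, 0, 0.003, 0, 0, 0, 0, 0.39, 0, 0.003, 0, 0, 0, 0, 0.39]}}

```text
time_s: 16.9
position: [0.5448, 0.2284, 0.0768]
tool_rot: [[-0.172, 0.985, -0.007], [0.985, 0.172, -0.002], [-0.0, -0.008, -1.0]]
ft_force: [-12.7, -2.6, 7.7]
grip_width: 0.0259
```

```bash
python3 - <<'E'
from h import *
s=st()[2];print(s["position"],s["ft_force"])
snap("wrist","pics/w15.png")
E
```

```text
[0.54475097 0.228402   0.07679715] [-12.74212281  -2.59169088   7.65003324]
```

View pics/w15.png

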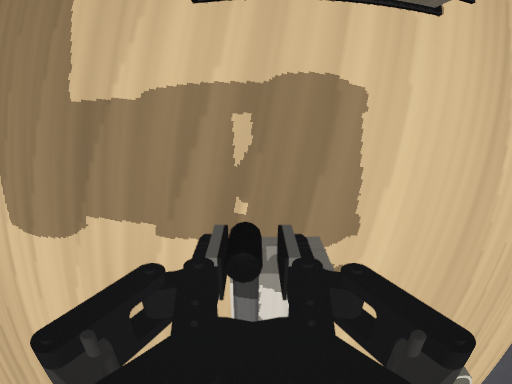

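{"name": "jog_arm", "arguments": {"deltas": [0, -0.0035, 0, 0, 0, 0, 0.39, 0, -0.007, 0, 0, 0, 0, 0.39, 0, -0.007, 0, 0, 0, 0, 0, 0, -0.007, 0, 0, 0, 0, -0.4, 0, -0.007, 0, 0, 0, 0, -0.4, 0, -0.007, 0, 0, 0, 0, -0.4, 0, -0.007, -0.04, 0, 0, 0, -0.4, 0, -0.007, -0.09, 0, 0, 0, -0.4, 0, -0.007, -0.15, 0, 0, 0, -0.4, -0.08, -0.007, -0.18, 0, 0, 0, -0.4, -0.12, -0.007, -0.18, 0, 0, 0, -0.4, -0.12, -0.007, -0.18, 0, 0, 0, -0.4]}}

```text
time_s: 17.95
position: [0.5595, 0.1353, 0.2141]
tool_rot: [[-0.167, 0.986, 0.004], [0.986, 0.167, -0.001], [-0.002, 0.004, -1.0]]
ft_force: [0.1, 0.2, -0.3]
grip_width: 0.0599
```

{"name": "jog_arm", "arguments": {"deltas": [0, 0, 0, 0, 0, 0, -0.4, 0, 0, 0, 0, 0, 0, -0.4]}}

```text
time_s: 18.12
position: [0.558, 0.139, 0.2117]
tool_rot: [[-0.169, 0.986, -0.001], [0.986, 0.169, 0.0], [0.0, -0.001, -1.0]]
ft_force: [0.2, 0.6, -0.0]
grip_width: 0.0591
```

```bash
python3 - <<'E'
from h import *
s=st()[2];print(s["position"],s["ft_force"])
snap("wrist","pics/w16.png");im=cv2.imread("pics/w16.png");cv2.imwrite("pics/w16b.png",cv2.resize(im,(800,600),interpolation=cv2.INTER_CUBIC))
snap("scene","pics/s16.png")
E
```

```text
[0.55802749 0.13904604 0.21166582] [ 0.18056638  0.55488424 -0.02639564]
```

View pics/w16b.png

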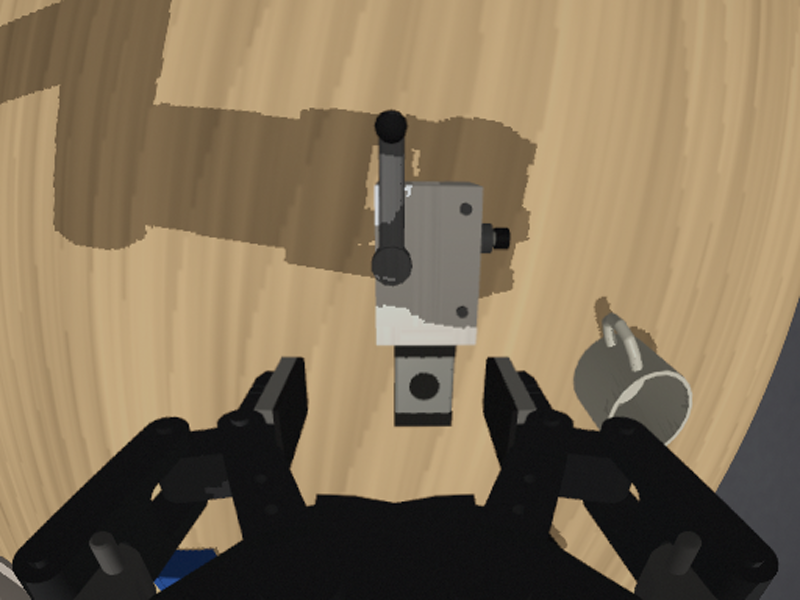

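View pics/s16.png

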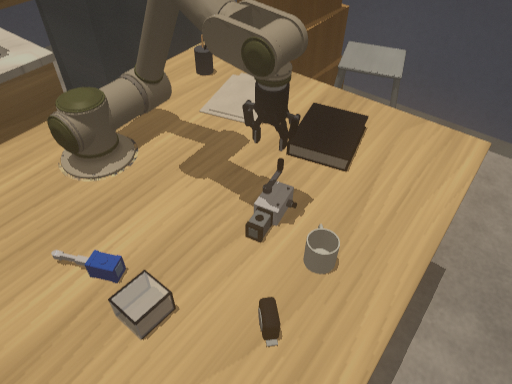

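```bash
python3 - <<'E'
from h import *
d=np.load("pics/w16.npz");P=(d["R"],d["t"])
W=lambda c,z:at("wrist",((c[0]+.5)/1.5625-.5,(c[1]+.5)/1.5625-.5),z,P)
a=np.radians(9.5);xb=np.array([-np.sin(a),np.cos(a)]);yb=np.array([-xb[1],xb[0]]);o=np.array([.589,.0889])
for n,c,z in(("k",(391,126),.105),("h",(391,266),.075),("disc",(424,386),.05),("mL",(376,345),.055),("mR",(477,345),.055)):
    p=W(c,z)[:2]-o;print(n,p@xb,p@yb)
E
```

```text
k 0.14443515534512885 0.0245140307737851
h 0.06166786289964224 0.02456310208873526
disc -0.03426134336830212 0.0004489083435643806
mL 0.0006533704606278761 0.035076790145133756
mR 0.0005328762127843596 -0.035690348457732696
```

The lever measures pi/2 and the body sits about 35 mm behind the face, so it is home. The arm is clear, so I'll hand in.

```bash
python3 -c "
from rig import close_job
print(close_job())"
```

```text
the job is handed in; nothing more can be done
None
```

The laser level is home in the rod bracket with the lever at its end stop. I handed the job in at about 18 s of the 69 s allowed; no verdict was reported.

I drew the laser level out by the waist of its bar, lined it up with the bracket, set it down and let go. I then gripped it by the body and slid it in until it stopped against the bracket's face. After letting go, I swung the lever round with its knob loosely held between the jaws.

**Body against the bracket:** the tool stopped while the push force rose from 12 to 22 N. The last picture shows the body's centre 34 to 35 mm behind the mouth face (35 is home) and 0.5 mm off the centre line.

**Lever:** the knob measured at bracket x = 144, y = 24.5 mm, where closed is 145 and 24. It did not move under a further push of about 13 N.

**Surroundings:** in the last scene and wrist pictures the mug, tape measure and binder look where they were at the start. I checked this by eye and did not measure it. The arm ended clear, about 0.21 m above the table.

No check failed. The camera measurements agreed with each other to 1 or 2 mm.

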